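Load the red bin of the jam carousel

ROBOT

A 6-joint arm with a two-finger parallel gripper is mounted at the origin on the work surface. World frame = base frame: x ahead of the robot, y to its left, z up, the work surface at z = 0. Lengths are in m, angles in rad, forces in N, time in s.
With the tool pointing down it reaches from about 0.375 to 0.9 m from the base axis. Payload 3.1 kg.
Tool frame: the origin (TCP) lies at the very end of the fingers, on their centre line; the grasp point (between the pads) lies 19 mm behind it (tcp_to_grasp is the distance from the TCP to the grasp point, in m); z points along the fingers, y is the direction in which the jaws open and shut (so a half turn about z gives the same grasp; the last joint's range is limited). The gripper opens to 85 mm and grips with 20 to 120 N. Pads are 22 mm wide; open, the fingers measure 114 mm over their backs; the gripper's body (76 mm by 85 mm) begins 54 mm behind the grasp point. The pads swing forward as they close: fully open they stand 13 mm farther back than shut.
Start: joints at [0.956, 0.527, 1.433, -0, 1.181, -0.178], TCP at [0.264, 0.566, 0.231] pointing down, gripper open.
Joint ranges: [-3.08, 3.08], [-0.75, 2.2], [0.22, 2.44], [-1.43, 4.57], [0, 2.65], [-2.85, 2.85]. Speed limits (rad/s): [2.79, 2.79, 3.14, 3.14, 3.14, 3.14].

INTERFACE

Orientations are given as a unit quaternion [x, y, z, w].
In Python, from station import sense, snapshot, camera_info, sign_off, tcp_to_grasp gives the robot as it stands.
- The arm moves only by the shell command python3 -m inch 'ROWS' [FORCE]. ROWS is JSON, a list of rows, each a list of 3 entries, a list of its own where there are three numbers: the closure, from -1 (fully open) to 1 (shut), so that 0 is half open, then the shift along the tool's x, y, z normalised to -1 to 1, where 1 is 10 cm, then the turn, a rotation vector about the tool's x, y, z normalised to -1 to 1, where 1 is 360 degrees. In form: [[jaw, [dx, dy, dz], [ax, ay, az]], ...]. A call has 1 to 20 rows; each row is the pose to reach, as a shift and turn from the pose commanded when the call began, along the tool's axes at that moment, turning the shorter way round; what a row does not reach only later rows make up. A row lasts 1/10 s, in which the tool goes at most 50 mm and 8.59 degrees, less where a joint would pass 70% of its speed; a pose out of reach is approached as far as the arm can. A call with a number of a shift or a turn outside -1 to 1 is refused whole. A call with a gripper value outside its range is refused whole. The fingers move at their own pace and stop on an object; FORCE is the grip in N (left out, the last holds). Time passes only in rows, so rows that repeat a pose let the fingers close. It gives the time, the measured TCP pose, the force and the opening at its end, in the units of the state.
- sense(): the state, without advancing time (a new reading comes with each control period).
- snapshot(name): name is "side" or "top"; returns (picture, depth): 384x512x3 uint8, blue, green, red; 384x512 float32, m along the optical axis (not along the pixel's ray), 0 where there is no reading.
- camera_info(name): a dict with "K" (3x3 intrinsics, pixels), "origin" and "orientation" of the camera in the world. Camera axes: x right, y down, z forward; pixel columns grow to the right and rows downward; lengths in m; the calibration is good to about 2 mm. A picture is of the moment at which its call begins. camera_info takes no time and is no camera call.
- sign_off(): hands the job in, once; it reports no verdict.
The state is a dict: "t": time; "q": joint angles; "qd": joint speeds; "tau": joint torques, N m; "tcp_pos": TCP position; "tool_rot": TCP orientation; "force": force on the tool from outside, world axes, zero at the start; "ft_torque": the same for the moment, N m; "finger_gap": opening from 0.0 (shut) to 1.0 (fully open).
Only numpy, scipy, OpenCV 4.12 (cv2) and the standard library are available. Lean on these libraries where they do the work, as an engineer would, in place of code of your own. Each camera call takes 0.05 s, during which the arm holds its last target.

TASK

On the bakery counter, turn the jam carousel (the wooden knob on top turns it) until the red bin is squarely in the open notch of the clear guard, facing the robot's side. Then take the small jar with the red lid from the wooden board and set it down upright, without dropping it, in the middle of the red bin, and let go, leaving the red bin in the notch.

Things in the scene. Friction and masses are not known exactly. Their poses are not given: they have to be found in the camera images.
- carousel (a joint): Angle of the carousel, a white turntable 336 mm across on a fixed square wooden stand; positive is counterclockwise from above. 0: red bin squarely in the notch. Starts at 0.85 to 1.45 rad, so turn it clockwise by the reading. Takes 0.06 N m, stays where left. A fixed clear sheet, top 70 mm above the counter, covers the bins but for a notch 160 mm wide on the robot's side.
- knob (a point): Wooden knob on the carousel's axis above the clear sheet: a square block 34 x 34 mm, 28 mm tall, top 116 mm above the counter. This point is its centre (102 mm up, on the axis); its x and y axes are square to the knob's flat sides and turn with the carousel, x pointing from the red bin to the axis. Gripped from above and turned, it turns the carousel.
- red_bin (a point): Centre of the red bin's floor, 118 mm from the axis, 16 mm above the counter; turns with the carousel. Four open quarter-circle bins have coloured rims and floor discs (red, yellow, green, blue); walls 18 mm high, each bin about 130 mm long radially. With the carousel at 0 this point is mid-notch, clear above; the notch runs from 50 mm off the axis outwards.
- red_jar_center (a point): Jam jar with a red lid: upright cylinder 40 mm in diameter (lid 42 mm), 46 mm tall, about 0.09 kg. This point is its centre, half-way up, 23 mm above its underside; z is up. It stands on a wooden board 12 mm thick beside two like jars with yellow and green lids, at least 90 mm apart centre to centre, their order differing each time.
Mind the look-alikes: they are no part of the job. Of the things that look like the part that bears red_jar_center, the largest one is meant.

How it is judged:
On the way, in this order (a step that is already met when the one before it is completed fails the run):
1. the red bin is turned squarely into the notch (within 12 degrees) (value of joint carousel between -0.21 and 0.21 rad), for 0.2 s.
2. the red-lidded jar, still held, is within 20 mm of the floor of the red bin, within 50 mm of its centre (contact force between the fingers and red_jar above 0.3 N and horizontal distance between red_jar_center and red_bin below 0.05 m and z of red_jar_center in the frame of red_bin below 0.043 m), for 0.05 s.
At the end, for the whole second after the job is handed in: The carousel reads within 12 degrees (0.21 rad) of 0, so the red bin is in the notch; the red-lidded jar stands upright (within 10 degrees) on the floor of the red bin, its centre within 50 mm of the bin's centre seen from above, released and at rest (all of step 1 and horizontal distance between red_jar_center and red_bin below 0.05 m and z of red_jar_center in the frame of red_bin below 0.029 m and angle between red_jar_center's own z axis and vertical below 0.17 rad and linear speed of red_jar below 0.02 m/s); the robot touches nothing.
It also fails if it takes over 48 s, if anything falls off the work surface, if the arm or the gripper's body presses on something with over 40 N, if the wrist force passes 120 N, or if a joint passes its speed limit or range.

## Working session

There is one attempt and no reset: what is moved stays moved. The work goes in short steps, Python scripts to look and compute and a shell command to move; the robot and the scene stay as the last step left them, time stands still between calls to the robot, and variables do not carry over. Pictures are saved under pics/ and viewed, and the job is handed in when it is done.

```bash
mkdir -p pics; ls
cat > h.py <<'E'
import numpy as np, cv2
from scipy.spatial.transform import Rotation as R
from station import *
E
python3 - <<'E'
from h import *
for n in ("top","side"):
    p,d=snapshot(n); cv2.imwrite(f"pics/{n}0.png",p); np.save(f"pics/{n}0.npy",d)
    print(n,camera_info(n))
s=sense(); print(s, tcp_to_grasp)
E
```

```text
pics
top {'K': array([[478.47953213,   0.        , 250.0565086 ],
       [  0.        , 478.47953213, 188.90691161],
       [  0.        ,   0.        ,   1.        ]]), 'origin': array([0.34827586, 0.10955266, 0.94953059]), 'orientation': array([ 0.71077443, -0.70009939,  0.04775864, -0.04878178])}
side {'K': array([[469.35641255,   0.        , 257.8902662 ],
       [  0.        , 469.35641255, 188.13804742],
       [  0.        ,   0.        ,   1.        ]]), 'origin': array([-0.08299083, -0.49207267,  0.71863879]), 'orientation': array([ 0.83545094, -0.32701916,  0.1552458 , -0.413496  ])}
{'t': 0.1, 'q': array([ 9.55467520e-01,  5.28369207e-01,  1.43377676e+00, -2.54477418e-06,
        1.18143047e+00, -1.78476366e-01]), 'qd': array([ 0.00073147, -0.00176329, -0.00296132, -0.00022969, -0.00082695,
       -0.00079938]), 'tau': array([-8.42360969e-04, -4.43307388e+01, -1.78585446e+01, -2.60459483e-04,
        3.90433590e-03,  2.62556978e-05]), 'tcp_pos': array([0.26400862, 0.56578159, 0.23043312]), 'tool_rot': array([ 2.16692927e-01,  9.76239311e-01, -9.15241593e-04, -3.82344820e-04]), 'force': array([-0.61473052, -0.05424196, -0.58583739]), 'ft_torque': array([ 0.01384436, -0.00826537, -0.0036495 ]), 'finger_gap': 1.0058888229619134} 0.0187
```

View pics/top0.png

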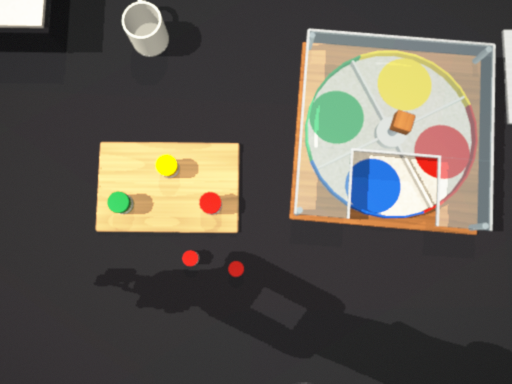

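View pics/side0.png

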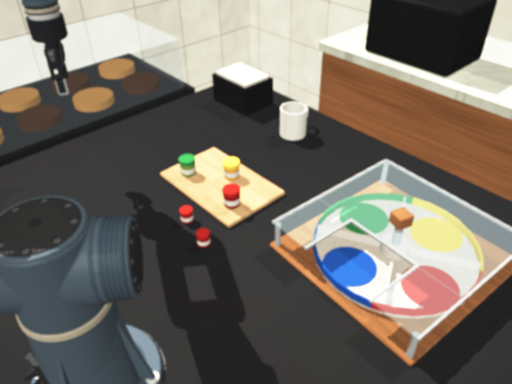

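```bash
cat >> h.py <<'E'
def world(n,u,v,d=None,z=None):
    c=camera_info(n);K=c["K"];M=R.from_quat(c["orientation"]).as_matrix()
    r=M@np.linalg.solve(K,np.array([u,v,1.0]))
    o=np.array(c["origin"])
    t=d if d is not None else (z-o[2])/r[2]
    return o+t*r
def cloud(n,d):
    c=camera_info(n);K=c["K"];M=R.from_quat(c["orientation"]).as_matrix()
    v,u=np.mgrid[:d.shape[0],:d.shape[1]]
    P=np.stack([(u-K[0,2])/K[0,0]*d,(v-K[1,2])/K[1,1]*d,d],-1)
    return P@M.T+np.array(c["origin"])
def blobs(n,p,d,lo,hi,lo2=None,hi2=None,amin=30,zr=None):
    h=cv2.cvtColor(p,cv2.COLOR_BGR2HSV); m=cv2.inRange(h,lo,hi)
    if lo2 is not None: m|=cv2.inRange(h,lo2,hi2)
    C=cloud(n,d)
    if zr: m[(C[...,2]<zr[0])|(C[...,2]>zr[1])]=0
    k,l,s,c=cv2.connectedComponentsWithStats(m)
    for i in range(1,k):
        if s[i,4]>=amin:
            q=C[(l==i)&(d>0)]
            zt=np.percentile(q[:,2],80) if len(q) else 0
            w=world(n,*c[i],z=zt)
            print(n,c[i].round(1),s[i],"ztop",zt.round(4),"xy@ztop",w.round(4), "medcloud",np.median(q,0).round(4))
E
python3 - <<'E'
from h import *
for n in("top","side"):
    p=cv2.imread(f"pics/{n}0.png");d=np.load(f"pics/{n}0.npy")
    print("red");blobs(n,p,d,(0,120,90),(5,255,255),(174,120,90),(180,255,255))
    print("knob");blobs(n,p,d,(6,120,90),(18,255,255),zr=(.08,.13))
p=cv2.imread("pics/top0.png");a=cv2.resize(p[20:240,285:505],None,fx=2.7,fy=2.7,interpolation=2)
cv2.imwrite("pics/z1.png",a)
a=cv2.resize(p[130:290,90:260],None,fx=3.5,fy=3.5,interpolation=2)
cv2.imwrite("pics/z2.png",a)
E
```

```text
red
top [427.9 165. ] [416 157  21  21 295] ztop 0.0178 xy@ztop [ 0.5293 -0.2392  0.0178] medcloud [ 0.5302 -0.2405  0.0164]
top [444.6 169.3] [442 162   7  16  98] ztop 0.0709 xy@ztop [ 0.5114 -0.2502  0.0709] medcloud [ 0.5124 -0.2507  0.0698]
top [210.1 202.7] [200 193  21  21 357] ztop 0.0589 xy@ztop [0.4435 0.1861 0.0589] medcloud [0.4432 0.1864 0.0576]
top [429.4 208.7] [424 205  12   9  33] ztop 0.0344 xy@ztop [ 0.4409 -0.2328  0.0344] medcloud [ 0.4408 -0.2346  0.0326]
top [189.7 257.9] [182 250  17  17 231] ztop 0.0333 xy@ztop [0.3405 0.2242 0.0333] medcloud [0.3404 0.2246 0.0318]
top [235.6 268.5] [228 261  16  16 212] ztop 0.0333 xy@ztop [0.322  0.1369 0.0333] medcloud [0.3217 0.1364 0.0317]
knob
top [402.2 121.8] [390 110  25  24 397] ztop 0.1167 xy@ztop [ 0.5881 -0.1591  0.1167] medcloud [ 0.5886 -0.16    0.115 ]
red
side [231.  191.9] [223 184  16  17 229] ztop 0.0599 xy@ztop [0.4352 0.1763 0.0599] medcloud [0.4374 0.1794 0.0584]
side [185.6 210.5] [178 204  16  14 165] ztop 0.034 xy@ztop [0.3371 0.2202 0.034 ] medcloud [0.3389 0.2238 0.0321]
side [202.3 234.1] [195 227  15  15 178] ztop 0.034 xy@ztop [0.3177 0.1324 0.034 ] medcloud [0.3198 0.1353 0.0324]
side [375.3 306.7] [372 303   9   7  35] ztop 0.0715 xy@ztop [ 0.4019 -0.2465  0.0715] medcloud [ 0.4055 -0.2408  0.0687]
knob
side [401.  218.1] [390 208  23  21 338] ztop 0.1177 xy@ztop [ 0.5762 -0.1704  0.1177] medcloud [ 0.5807 -0.1682  0.1152]
```

```bash
ls pics
```

```text
side0.npy
side0.png
top0.npy
top0.png
z1.png
z2.png
```

View pics/z1.png

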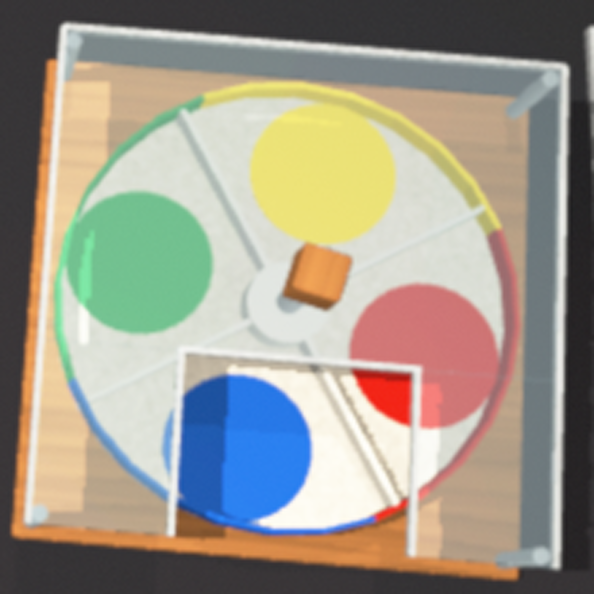

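View pics/z2.png

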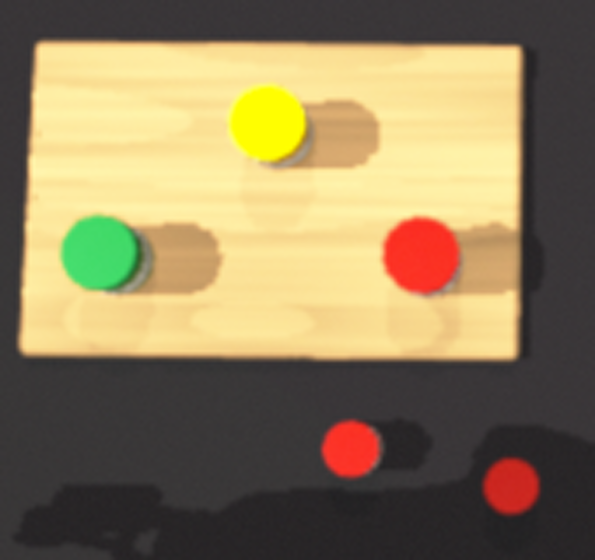

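Run:
```python
from h import *
n="top"
p=cv2.imread("pics/top0.png");d=np.load("pics/top0.npy");C=cloud(n,d)
f=lambda x,y,z:world(n,285+x/2.7-.3,20+y/2.7-.3,z=z)
c=[f(183,350,.07),f(420,370,.07),f(172,535,.07),f(412,555,.07)]
print(np.round(c,4)); nd=(c[2]-c[0]+c[3]-c[1]); na=np.arctan2(nd[1],nd[0]);print("notch dir",na, "mid inner",(c[0]+c[1])/2, "lateral", np.arctan2(*(c[1]-c[0])[[1,0]]))
h=cv2.cvtColor(p,cv2.COLOR_BGR2HSV)
cs={}
for name,rg in dict(green=((60,60,60),(90,255,255)),yellow=((22,80,60),(34,255,255)),blue=((100,120,60),(125,255,255)),red=((0,90,60),(5,255,255))).items():
    m=cv2.inRange(h,*rg)
    if name=="red": m|=cv2.inRange(h,(172,90,60),(180,255,255))
    m[:,:290]=0; m=cv2.morphologyEx(m,cv2.MORPH_OPEN,np.ones((9,9)))
    k,l,s,_=cv2.connectedComponentsWithStats(m);i=1+np.argmax(s[1:,4])
    ct,_=cv2.findContours((l==i).astype('uint8'),cv2.RETR_EXTERNAL,cv2.CHAIN_APPROX_NONE)
    # world contour at z=16mm, min enclosing circle
    w=np.array([world(n,u,v,z=.016)[:2] for u,v in ct[0][:,0]],np.float32)
    A=np.c_[2*w,np.ones(len(w))];x=np.linalg.lstsq(A,(w**2).sum(1),rcond=None)[0]
    print(name,s[i],x[:2],np.sqrt(x[2]+x[0]**2+x[1]**2),cv2.minEnclosingCircle(w)); cs[name]=x[:2]
ax=((cs['green']+cs['red'])/2+(cs['yellow']+cs['blue'])/2)/2
print("axis",ax,(cs['green']+cs['red'])/2,(cs['yellow']+cs['blue'])/2)
for k in cs: print(k,np.linalg.norm(cs[k]-ax),np.arctan2(*(cs[k]-ax)[::-1]))
m=((C[...,2]>.111)&(C[...,2]<.122)).astype('uint8'); m[:, :370]=0;m[:, 430:]=0;m[160:]=0;m[:90]=0
w=C[m>0][:,:2].astype(np.float32); r=cv2.minAreaRect(w);print("knob",r, m.sum(), w.mean(0))
```

```text
[[ 0.5471 -0.0793  0.07  ]
 [ 0.5354 -0.2434  0.07  ]
 [ 0.4182 -0.07    0.07  ]
 [ 0.407  -0.233   0.07  ]]
notch dir 3.0650399378063655 mid inner [ 0.54121181 -0.16136609  0.07      ] lateral -1.6419001165193232
green [ 309   92   54   51 2226] [ 0.62610989 -0.05804256] 0.05342852809716928 ((0.6273512840270996, -0.05750418081879616), 0.05605543032288551)
yellow [ 378   53   53   57 2291] [ 0.70079635 -0.19862597] 0.05550024841501495 ((0.7030993700027466, -0.20083537697792053), 0.06184244528412819)
blue [ 351  160   49   55 2209] [ 0.48514645 -0.13152243] 0.05182861096461722 ((0.48476681113243103, -0.12716425955295563), 0.056638479232788086)
red [ 416  126   53   52 1751] [ 0.5622242  -0.27278835] 0.0469979196891565 ((0.5575852394104004, -0.2688463032245636), 0.05433905869722366)
axis [ 0.59356922 -0.16524483] [ 0.59416704 -0.16541546] [ 0.5929714 -0.1650742]
green 0.11203223069848409 1.276090778876211
yellow 0.11230297158769506 -0.3018026136169304
blue 0.11354601687590862 2.8400504016784613
red 0.11201838934252784 -1.8544032910386845
knob ((0.5922914147377014, -0.16378170251846313), (0.03379317373037338, 0.03472724184393883), 71.73127746582031) 352 [ 0.59146255 -0.16294529]
```

Candidates for "red-lidded jar" in the top view: (210,203) on the board, lid 21 px wide with its top at 58 mm; (190,258) and (236,269) on the counter, 16 px wide with tops at 33 mm. The first fits, since it is the largest and is the one on the board; the enlarged crop confirms this. 

The carousel axis is near (0.592, -0.164) and its angle is about 1.345 rad. I'm moving to the knob now.

```bash
python3 -m inch '[[-1,[-0.35,-0.3,0],[0,0,0]],[-1,[-0.7,-0.6,0],[0,0,0]],[-1,[-1,-0.86,0],[0,0,0]],[-1,[-1,-0.86,0],[0,0,0]]]'
python3 -m inch '[[-1,[-0.35,-0.3,0],[0,0,0]],[-1,[-0.7,-0.6,0],[0,0,0]],[-1,[-1,-0.86,0],[0,0,0]],[-1,[-1,-0.86,0],[0,0,0]]]'
```

```text
t: 0.5
tcp_pos: [0.3194, 0.4419, 0.2307]
tool_rot: [0.219, 0.976, -0.002, -0.0]
force: [-0.5, -0.5, 0.2]
finger_gap: 1.0
t: 0.9
tcp_pos: [0.3742, 0.323, 0.2311]
tool_rot: [0.219, 0.976, -0.001, 0.0]
force: [-0.9, 0.4, 0.1]
finger_gap: 1.001
```

```bash
python3 -m inch '[[-1,[-0.35,-0.3,0],[0,0,0]],[-1,[-0.7,-0.6,0],[0,0,0]],[-1,[-1,-0.86,0],[0,0,0]],[-1,[-1,-0.86,0],[0,0,0]]]'
python3 -m inch '[[-1,[-0.35,-0.3,0],[0,0,0]],[-1,[-0.7,-0.6,0],[0,0,0]],[-1,[-1,-0.86,0],[0,0,0]],[-1,[-1,-0.86,0],[0,0,0]]]'
python3 -m inch '[[-1,[-0.35,-0.3,0],[0,0,0]],[-1,[-0.7,-0.6,0],[0,0,0]],[-1,[-1,-0.86,0],[0,0,0]],[-1,[-1,-0.86,0],[0,0,0]]]'
python3 -m inch '[[-1,[-0.35,-0.3,0],[0,0,0]],[-1,[-0.7,-0.6,0],[0,0,-0.02]],[-1,[-1,-0.86,0],[0,0,-0.02]],[-1,[-1,-0.86,0],[0,0,-0.02]],[-1,[-1,-0.86,0],[0,0,-0.02]],[-1,[-1,-0.86,0],[0,0,-0.02]]]'
cat >> h.py <<'E'
def plan(goal,yawdeg=None):
    s=sense();T=R.from_quat(s["tool_rot"])
    y=T.as_matrix()[:,1];cy=np.degrees(np.arctan2(y[1],y[0]))
    print("tcp",s["tcp_pos"].round(4),"yaw y",cy.round(2),"t",s["t"],"gap",s["finger_gap"],"q6",s["q"][5].round(3))
    print("shift units",(T.inv().apply(np.array(goal)-s["tcp_pos"])*10).round(3))
    if yawdeg is not None: print("az",-(yawdeg-cy)/360)
E
python3 -c "
from h import *
plan([.592,-.164,.2],72.5)"
```

```text
t: 1.3
tcp_pos: [0.4294, 0.2035, 0.2314]
tool_rot: [0.219, 0.976, -0.0, 0.001]
force: [0.1, 0.2, 0.7]
finger_gap: 0.999
t: 1.7
tcp_pos: [0.4843, 0.0834, 0.2314]
tool_rot: [0.219, 0.976, 0.0, 0.002]
force: [-0.3, -0.2, -0.3]
finger_gap: 0.999
t: 2.1
tcp_pos: [0.5386, -0.0369, 0.2313]
tool_rot: [0.218, 0.976, -0.0, 0.002]
force: [-0.1, -0.0, -0.6]
finger_gap: 0.996
t: 2.7
tcp_pos: [0.589, -0.1521, 0.2308]
tool_rot: [0.154, 0.988, 0.001, -0.001]
force: [0.3, 0.1, 0.4]
finger_gap: 1.0
tcp [ 0.589  -0.1521  0.2308] yaw y 72.29 t 2.7 gap 1.0002726437281202 q6 -1.699
shift units [-0.065 -0.104  0.308]
az -0.0005874049237772362
```

```bash
python3 -m inch '[[-1,[-0.065,-0.104,0],[0,0,0]],[-1,[-0.065,-0.104,0.3],[0,0,0]],[-1,[-0.065,-0.104,0.6],[0,0,0]],[-1,[-0.065,-0.104,0.8],[0,0,0]],[-1,[-0.065,-0.104,0.8],[0,0,0]],[-1,[-0.065,-0.104,0.8],[0,0,0]]]'
python3 -c "
from h import *
plan([.592,-.164,.085],72.5)
p,d=snapshot('top');cv2.imwrite('pics/k1.png',cv2.resize(p[20:240,285:505],None,fx=2.5,fy=2.5,interpolation=2))
p,d=snapshot('side');cv2.imwrite('pics/k2.png',cv2.resize(p[130:340,290:500],None,fx=2.5,fy=2.5,interpolation=2))
"
```

```text
t: 3.3
tcp_pos: [0.593, -0.1667, 0.1516]
tool_rot: [0.155, 0.988, -0.0, 0.0]
force: [-0.8, 0.5, -0.1]
finger_gap: 1.001
tcp [ 0.593  -0.1667  0.1516] yaw y 72.21 t 3.3 gap 1.000876461118962 q6 -1.715
shift units [0.018 0.023 0.666]
az -0.0008070957364639734
```

View pics/k2.png

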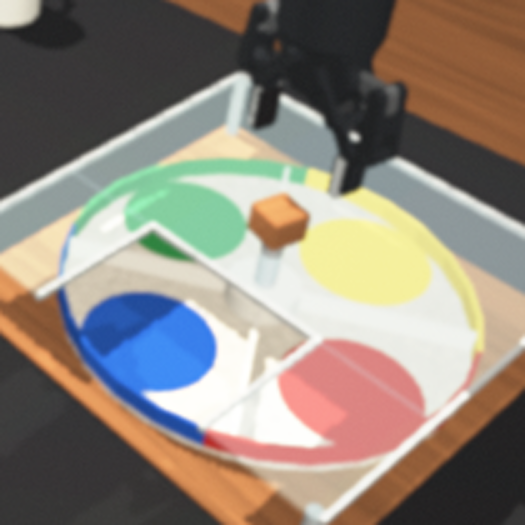

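The side crop shows the fingers straddling the knob at about (280,220), above the sheet. I'm descending and gripping.

```bash
python3 -m inch '[[-1,[0.018,0.023,0.3],[0,0,0]],[-1,[0.018,0.023,0.55],[0,0,0]],[-1,[0.018,0.023,0.67],[0,0,0]],[-1,[0.018,0.023,0.67],[0,0,0]],[0.2,[0.018,0.023,0.67],[0,0,0]],[0.4,[0.018,0.023,0.67],[0,0,0]],[0.6,[0.018,0.023,0.67],[0,0,0]],[1,[0.018,0.023,0.67],[0,0,0]],[1,[0.018,0.023,0.67],[0,0,0]],[1,[0.018,0.023,0.67],[0,0,0]],[1,[0.018,0.023,0.67],[0,0,0]],[1,[0.018,0.023,0.67],[0,0,0]]]' 40
python3 -c "
from h import *
plan([.592,-.164,.085],72.5);s=sense();print(s['force'],s['ft_torque'])"
```

```text
t: 4.6
tcp_pos: [0.5927, -0.1637, 0.0857]
tool_rot: [0.155, 0.988, 0.0, 0.001]
force: [-0.3, 3.3, 4.9]
finger_gap: 0.394
tcp [ 0.5927 -0.1637  0.0857] yaw y 72.13 t 4.6 gap 0.3935128743316559 q6 -1.712
shift units [ 0.005 -0.005  0.007]
az -0.0010175123911453613
[-0.33447719  3.34261744  4.86547544] [ 0.65750753 -0.13618719 -0.0718183 ]
```

```bash
python3 -m inch '[[1,[0,0,0],[0,0,0.01]],[1,[0,0,0],[0,0,0.025]],[1,[0,0,0],[0,0,0.04]],[1,[0,0,0],[0,0,0.055]],[1,[0,0,0],[0,0,0.07]],[1,[0,0,0],[0,0,0.085]],[1,[0,0,0],[0,0,0.1]],[1,[0,0,0],[0,0,0.115]],[1,[0,0,0],[0,0,0.13]],[1,[0,0,0],[0,0,0.145]],[1,[0,0,0],[0,0,0.16]],[1,[0,0,0],[0,0,0.175]],[1,[0,0,0],[0,0,0.19]],[1,[0,0,0],[0,0,0.2]],[1,[0,0,0],[0,0,0.207]],[1,[0,0,0],[0,0,0.212]],[1,[0,0,0],[0,0,0.214]],[1,[0,0,0],[0,0,0.214]],[1,[0,0,0],[0,0,0.214]],[1,[0,0,0],[0,0,0.214]]]'
python3 -c "
from h import *
plan([.592,-.164,.085]);s=sense();print(s['force'],s['ft_torque'])
p,d=snapshot('top');cv2.imwrite('pics/k3.png',cv2.resize(p[20:240,285:505],None,fx=2.7,fy=2.7,interpolation=2))
p,d=snapshot('side');cv2.imwrite('pics/k4.png',cv2.resize(p[130:340,290:500],None,fx=2.5,fy=2.5,interpolation=2))"
```

```text
t: 6.6
tcp_pos: [0.591, -0.1649, 0.0857]
tool_rot: [0.736, 0.677, -0.001, 0.0]
force: [-5.1, -0.6, 7.2]
finger_gap: 0.386
tcp [ 0.591  -0.1649  0.0857] yaw y -4.85 t 6.6 gap 0.38583821281465824 q6 -0.367
shift units [0.009 0.01  0.007]
[-5.07791138 -0.6327823   7.15253003] [-0.11978997  0.21756646 -0.03952987]
```

View pics/k3.png

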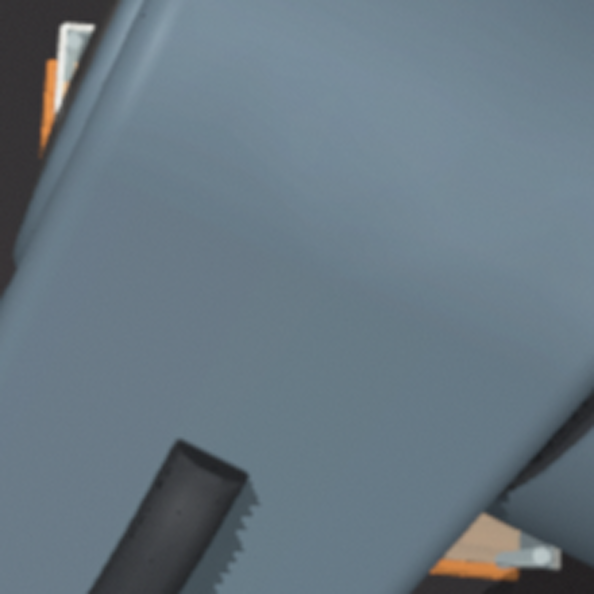

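View pics/k4.png

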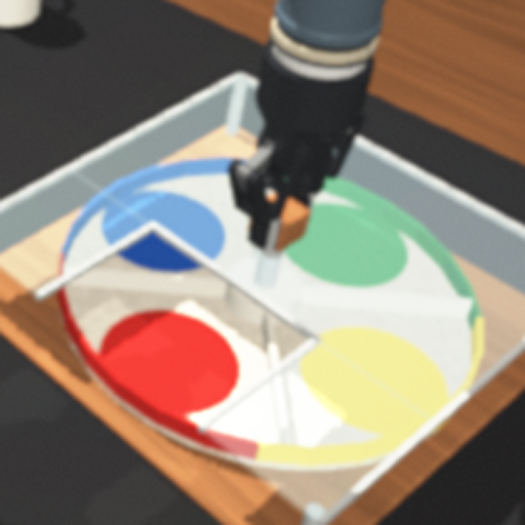

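The red bin now sits in the notch (red disc at (170,365) in the side crop). I'm releasing the knob and rising, then moving towards the jar while turning the jaws.

```bash
python3 -m inch '[[0,[0,0,0],[0,0,0]],[-1,[0,0,0],[0,0,0]],[-1,[0,0,0],[0,0,0]],[-1,[0,0,0],[0,0,0]],[-1,[0,0,-0.3],[0,0,0]],[-1,[0,0,-0.7],[0,0,0]],[-1,[0,0,-1],[0,0,0]],[-1,[0,0,-1],[0,0,0]]]'
python3 -m inch '[[-1,[0.2,-0.1,0],[0,0,-0.02]],[-1,[0.5,-0.2,0],[0,0,-0.04]],[-1,[0.8,-0.3,0],[0,0,-0.06]],[-1,[1,-0.4,0],[0,0,-0.08]],[-1,[1,-0.4,0],[0,0,-0.1]],[-1,[1,-0.4,0],[0,0,-0.12]],[-1,[1,-0.4,0],[0,0,-0.14]],[-1,[1,-0.4,0],[0,0,-0.16]],[-1,[1,-0.4,0],[0,0,-0.18]],[-1,[1,-0.4,0],[0,0,-0.2]],[-1,[1,-0.4,0],[0,0,-0.22]],[-1,[1,-0.4,0],[0,0,-0.24]],[-1,[1,-0.4,0],[0,0,-0.25]],[-1,[1,-0.4,0],[0,0,-0.25]],[-1,[1,-0.4,0],[0,0,-0.25]]]'
python3 -c "
from h import *
plan([.4435,.1862,.15],85)"
```

```text
t: 7.5
tcp_pos: [0.5949, -0.1655, 0.1891]
tool_rot: [0.736, 0.677, 0.002, 0.005]
force: [1.2, -0.0, 0.5]
finger_gap: 1.002
t: 9.0
tcp_pos: [0.56, -0.061, 0.1837]
tool_rot: [0.043, 0.999, 0.0, -0.001]
force: [-0.2, -0.3, 0.6]
finger_gap: 0.999
tcp [ 0.56   -0.061   0.1837] yaw y 85.06 t 9.0 gap 0.9988317399188142 q6 -1.791
shift units [1.373 2.363 0.339]
az 0.00015888858521680366
```

```bash
python3 -m inch '[[-1,[0.15,0.3,0],[0,0,0]],[-1,[0.4,0.7,0],[0,0,0]],[-1,[0.58,1,0],[0,0,0]],[-1,[0.58,1,0],[0,0,0]]]'
python3 -m inch '[[-1,[0.15,0.3,0],[0,0,0]],[-1,[0.4,0.7,0],[0,0,0]],[-1,[0.58,1,0],[0,0,0]],[-1,[0.58,1,0],[0,0,0]],[-1,[0.58,1,0],[0,0,0]]]'
python3 - <<'E'
from h import *
p,d=snapshot('top');cv2.imwrite('pics/j1.png',p);np.save('pics/j1.npy',d)
plan([.4435,.1862,.09],85)
blobs('top',p,d,(0,120,90),(5,255,255),(174,120,90),(180,255,255))
p,d=snapshot('side');cv2.imwrite('pics/j2.png',p);np.save('pics/j2.npy',d)
blobs('side',p,d,(0,120,90),(5,255,255),(174,120,90),(180,255,255))
E
```

```text
t: 9.4
tcp_pos: [0.5073, 0.0469, 0.1838]
tool_rot: [0.041, 0.999, 0.001, -0.002]
force: [0.4, -0.2, -0.1]
finger_gap: 1.0
t: 9.9
tcp_pos: [0.4623, 0.1481, 0.1844]
tool_rot: [0.042, 0.999, -0.0, 0.001]
force: [1.2, 0.6, -0.1]
finger_gap: 1.003
tcp [0.4628 0.1475 0.1844] yaw y 85.13 t 9.95 gap 1.0007305180125974 q6 -1.407
shift units [0.227 0.37  0.944]
az 0.00035386025877678483
top [385.4 190.3] [ 351  161   85   57 2575] ztop 0.0184 xy@ztop [ 0.4775 -0.1538  0.0184] medcloud [ 0.4779 -0.1536  0.0166]
top [209.7 196.8] [200 192  21   9 131] ztop 0.0607 xy@ztop [0.4543 0.187  0.0607] medcloud [0.4542 0.1866 0.0584]
side [231.  191.9] [223 184  16  17 227] ztop 0.0599 xy@ztop [0.4352 0.1762 0.0599] medcloud [0.438  0.1795 0.0584]
side [185.7 210.5] [178 204  16  14 167] ztop 0.0338 xy@ztop [0.3373 0.2206 0.0338] medcloud [0.3396 0.2242 0.032 ]
side [202.4 233.6] [195 227  16  15 192] ztop 0.0341 xy@ztop [0.3187 0.1333 0.0341] medcloud [0.3209 0.137  0.0318]
side [354.5 276.3] [ 313  246   73   64 2192] ztop 0.0233 xy@ztop [ 0.4681 -0.1567  0.0233] medcloud [ 0.47   -0.156   0.0187]
```

View pics/j1.png

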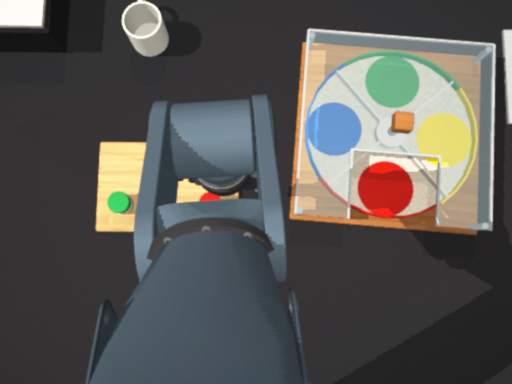

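View pics/j2.png

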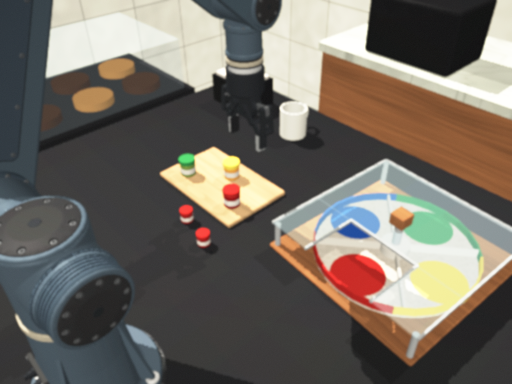

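```bash
cat > ang.py <<'E'
from h import *
import sys
f=sys.argv[1]
p=cv2.imread(f"pics/{f}.png");d=np.load(f"pics/{f}.npy");n='top';C=cloud(n,d)
m=((C[...,2]>.111)&(C[...,2]<.122)).astype('uint8'); m[:, :370]=0;m[:, 430:]=0;m[160:]=0;m[:90]=0
print("knob",cv2.minAreaRect(C[m>0][:,:2].astype(np.float32)))
h=cv2.cvtColor(p,cv2.COLOR_BGR2HSV)
cs={}
for name,rg in dict(green=((60,60,60),(90,255,255)),yellow=((22,80,60),(34,255,255)),blue=((100,100,60),(125,255,255)),red=((0,90,60),(5,255,255))).items():
    m=cv2.inRange(h,*rg)
    if name=="red": m|=cv2.inRange(h,(172,90,60),(180,255,255))
    m[:,:290]=0; m=cv2.morphologyEx(m,cv2.MORPH_OPEN,np.ones((9,9)))
    k,l,s,_=cv2.connectedComponentsWithStats(m);i=1+np.argmax(s[1:,4])
    ct,_=cv2.findContours((l==i).astype('uint8'),cv2.RETR_EXTERNAL,cv2.CHAIN_APPROX_NONE)
    w=np.array([world(n,u,v,z=.016)[:2] for u,v in ct[0][:,0]],np.float32)
    A=np.c_[2*w,np.ones(len(w))];x=np.linalg.lstsq(A,(w**2).sum(1),rcond=None)[0]
    cs[name]=x[:2]
ax=np.array([.592,-.1645])
for k in cs: print(k,cs[k],np.linalg.norm(cs[k]-ax),np.degrees(np.arctan2(*(cs[k]-ax)[::-1])))
E
python3 ang.py j1
python3 -c "
import cv2
p=cv2.imread('pics/j1.png');cv2.imwrite('pics/z3.png',cv2.resize(p[20:240,285:505],None,fx=2.7,fy=2.7,interpolation=2))"
```

```text
knob ((0.5924839973449707, -0.16395410895347595), (0.03468272462487221, 0.034688130021095276), 86.18462371826172)
green [ 0.70552995 -0.17331196] 0.11387141793164537 -4.438281706112772
yellow [ 0.5849297  -0.27866877] 0.11438748731662127 -93.54371561184324
blue [ 0.60128713 -0.0520949 ] 0.11278810686515435 85.27683941001172
red [ 0.48043105 -0.15361599] 0.11209858719365409 174.42819352883285
```

View pics/z3.png

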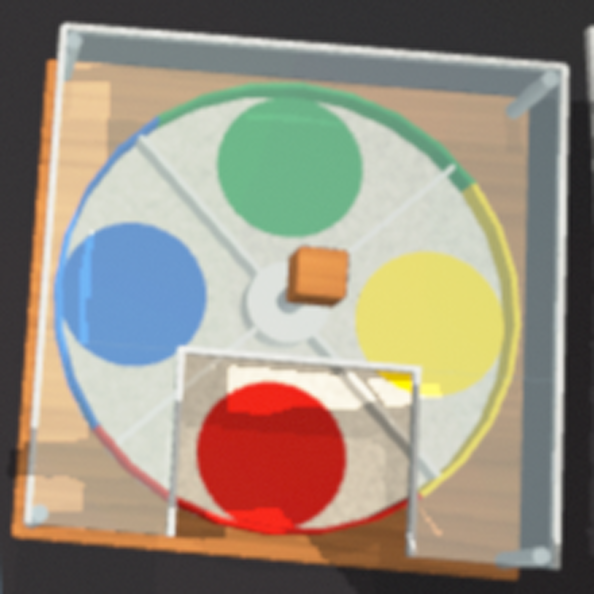

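Red bin direction measures 175.4–176°, against 175.6–176° for the notch, so the carousel is within a degree or so. The red disc is at (385,190) in the top view. Next is the jar on the board.

```bash
python3 -m inch '[[-1,[0.15,0.25,0],[0,0,0]],[-1,[0.227,0.37,0.1],[0,0,0]],[-1,[0.227,0.37,0.4],[0,0,0]],[-1,[0.227,0.37,0.7],[0,0,0]],[-1,[0.227,0.37,0.94],[0,0,0]],[-1,[0.227,0.37,0.94],[0,0,0]],[-1,[0.227,0.37,0.94],[0,0,0]]]'
python3 - <<'E'
from h import *
p,d=snapshot('side');cv2.imwrite('pics/j3.png',cv2.resize(p[100:260,140:300],None,fx=3.5,fy=3.5,interpolation=2))
plan([.4435,.1862,.021],85)
E
```

```text
t: 10.7
tcp_pos: [0.4424, 0.1862, 0.0898]
tool_rot: [0.043, 0.999, -0.0, -0.001]
force: [0.5, -0.1, 0.5]
finger_gap: 0.999
tcp [0.443  0.1864 0.0906] yaw y 85.1 t 10.75 gap 0.9986986520040878 q6 -1.32
shift units [-0.005 -0.002  0.696]
az 0.00028410947084924013
```

View pics/j3.png

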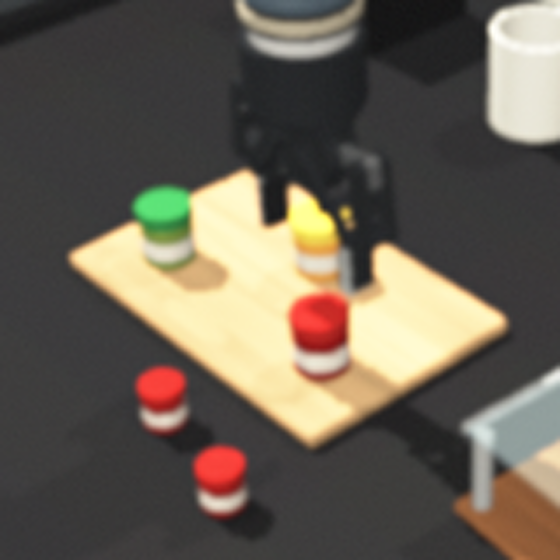

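```bash
python3 -m inch '[[-1,[0,0,0.2],[0,0,0]],[-1,[0,0,0.4],[0,0,0]],[-1,[0,0,0.55],[0,0,0]],[-1,[0,0,0.65],[0,0,0]],[-1,[0,0,0.69],[0,0,0]],[-1,[0,0,0.69],[0,0,0]],[-0.5,[0,0,0.69],[0,0,0]],[-0.2,[0,0,0.69],[0,0,0]],[0,[0,0,0.69],[0,0,0]],[0.3,[0,0,0.69],[0,0,0]],[0.6,[0,0,0.69],[0,0,0]],[1,[0,0,0.69],[0,0,0]],[1,[0,0,0.69],[0,0,0]],[1,[0,0,0.69],[0,0,0]]]' 30
python3 -c "
from h import *
plan([.4435,.1862,.021],85);s=sense();print(s['force'])
p,d=snapshot('side');cv2.imwrite('pics/j4.png',cv2.resize(p[100:260,140:300],None,fx=3.5,fy=3.5,interpolation=2))"
```

```text
t: 12.15
tcp_pos: [0.4427, 0.1868, 0.0219]
tool_rot: [0.042, 0.999, 0.0, 0.001]
force: [-0.1, -0.7, 4.6]
finger_gap: 0.479
tcp [0.4427 0.1868 0.0219] yaw y 85.14 t 12.15 gap 0.47854084130317276 q6 -1.32
shift units [-0.009 -0.005  0.009]
az 0.0003903560013944072
[-0.0815829  -0.69615364  4.64998811]
```

View pics/j4.png

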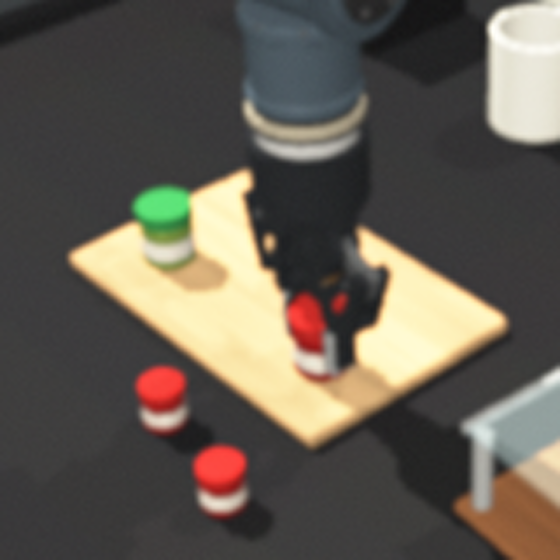

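The jar is gripped: the gap of 0.479 is 40.7 mm, and the side crop shows it between the fingers at (315,330). Lifting and carrying it.

```bash
python3 -m inch '[[1,[0,0,-0.1],[0,0,0]],[1,[0,0,-0.3],[0,0,0]],[1,[0,0,-0.6],[0,0,0]],[1,[0,0,-0.9],[0,0,0]],[1,[0,0,-1],[0,0,0]],[1,[0,0,-1],[0,0,0]],[1,[0,0,-1],[0,0,0]]]'
python3 -m inch '[[1,[-0.03,-0.15,0],[0,0,0]],[1,[-0.1,-0.5,0],[0,0,0]],[1,[-0.17,-0.85,0],[0,0,0]],[1,[-0.2,-1,0],[0,0,0]],[1,[-0.2,-1,0],[0,0,0]]]'
python3 -m inch '[[1,[-0.03,-0.15,0],[0,0,0]],[1,[-0.1,-0.5,0],[0,0,0]],[1,[-0.17,-0.85,0],[0,0,0]],[1,[-0.2,-1,0],[0,0,0]],[1,[-0.2,-1,0],[0,0,0]]]'
python3 -m inch '[[1,[-0.03,-0.15,0],[0,0,0]],[1,[-0.1,-0.5,0],[0,0,0]],[1,[-0.17,-0.85,0],[0,0,0]],[1,[-0.2,-1,0],[0,0,0]],[1,[-0.2,-1,0],[0,0,0]],[1,[-0.2,-1,0],[0,0,0]]]'
python3 -c "
from h import *
plan([.475,-.155,.12],85.5)"
```

```text
t: 12.9
tcp_pos: [0.4416, 0.1866, 0.1208]
tool_rot: [0.042, 0.999, -0.0, -0.001]
force: [-0.0, -0.1, -1.0]
finger_gap: 0.484
t: 13.4
tcp_pos: [0.4532, 0.0836, 0.1198]
tool_rot: [0.044, 0.999, -0.0, -0.002]
force: [-0.5, 0.3, -1.3]
finger_gap: 0.477
t: 13.9
tcp_pos: [0.4653, -0.017, 0.1203]
tool_rot: [0.044, 0.999, 0.0, -0.001]
force: [0.0, 0.5, -1.5]
finger_gap: 0.482
t: 14.5
tcp_pos: [0.4756, -0.1156, 0.1207]
tool_rot: [0.042, 0.999, 0.001, -0.001]
force: [-0.6, 0.4, -0.4]
finger_gap: 0.479
tcp [ 0.4756 -0.1156  0.1207] yaw y 85.14 t 14.5 gap 0.4789510548607693 q6 -1.954
shift units [-0.028 -0.393  0.006]
az -0.0010007203236982872
```

```bash
python3 -m inch '[[1,[-0.01,-0.2,0],[0,0,0]],[1,[-0.03,-0.38,0],[0,0,0]],[1,[-0.03,-0.38,0.2],[0,0,0]],[1,[-0.03,-0.38,0.4],[0,0,0]],[1,[-0.03,-0.38,0.5],[0,0,0]],[1,[-0.03,-0.38,0.5],[0,0,0]],[1,[-0.03,-0.38,0.5],[0,0,0]]]'
python3 - <<'E'
from h import *
p,d=snapshot('side');cv2.imwrite('pics/b1.png',cv2.resize(p[130:340,270:480],None,fx=2.6,fy=2.6,interpolation=2))
plan([.475,-.155,.027],85.5)
E
```

```text
t: 15.2
tcp_pos: [0.4763, -0.1544, 0.0714]
tool_rot: [0.042, 0.999, 0.0, -0.0]
force: [-0.2, 1.0, -0.5]
finger_gap: 0.48
tcp [ 0.4767 -0.1548  0.0718] yaw y 85.19 t 15.25 gap 0.4788619665985907 q6 -2.024
shift units [ 0.017 -0.003  0.448]
az -0.0008523193121805247
```

View pics/b1.png

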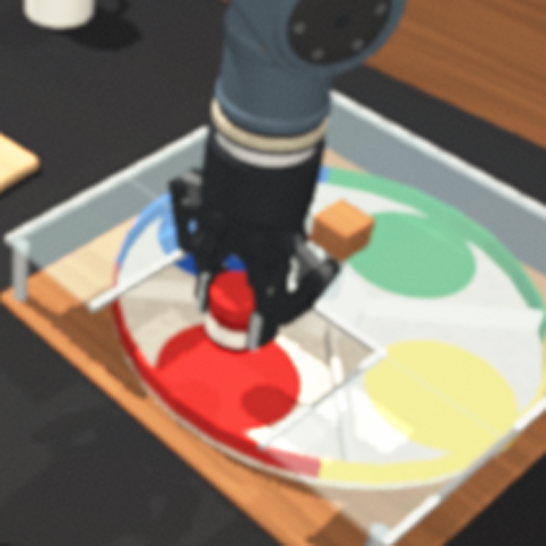

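The side crop shows the held jar upright at (235,310), over the red disc and inside the notch. Lowering it.

```bash
python3 -m inch '[[1,[0.01,0,0.1],[0,0,0]],[1,[0.01,0,0.2],[0,0,0]],[1,[0.01,0,0.3],[0,0,0]],[1,[0.01,0,0.37],[0,0,0]],[1,[0.01,0,0.41],[0,0,0]],[1,[0.01,0,0.43],[0,0,0]],[1,[0.01,0,0.44],[0,0,0]],[1,[0.01,0,0.44],[0,0,0]],[1,[0.01,0,0.44],[0,0,0]],[1,[0.01,0,0.44],[0,0,0]]]'
python3 - <<'E'
from h import *
plan([.475,-.155,.026],85.5)
s=sense();print(s['force'])
E
```

```text
t: 16.25
tcp_pos: [0.4756, -0.1554, 0.0276]
tool_rot: [0.042, 0.999, -0.0, 0.0]
force: [0.2, 0.8, -1.5]
finger_gap: 0.48
tcp [ 0.4756 -0.1554  0.0276] yaw y 85.13 t 16.25 gap 0.47960511474221496 q6 -2.025
shift units [0.006 0.004 0.016]
az -0.0010158857340807495
[ 0.21665264  0.75915612 -1.5295655 ]
```

```bash
python3 -m inch '[[1,[0,0,0.007],[0,0,0]],[1,[0,0,0.014],[0,0,0]],[1,[0,0,0.014],[0,0,0]],[1,[0,0,0.014],[0,0,0]]]'
```

```text
t: 16.65
tcp_pos: [0.4755, -0.1554, 0.026]
tool_rot: [0.042, 0.999, -0.0, 0.0]
force: [0.0, -0.3, 0.2]
finger_gap: 0.477
```

```bash
python3 -m inch '[[1,[0,0,0.006],[0,0,0]],[1,[0,0,0.006],[0,0,0]],[0,[0,0,0.006],[0,0,0]],[-0.2,[0,0,0.006],[0,0,0]],[-0.4,[0,0,0.006],[0,0,0]],[-0.5,[0,0,0.006],[0,0,0]],[-0.5,[0,0,0.006],[0,0,0]]]'
python3 - <<'E'
from h import *
p,d=snapshot('side');cv2.imwrite('pics/b2.png',cv2.resize(p[130:340,270:480],None,fx=2.6,fy=2.6,interpolation=2))
E
```

```text
t: 17.35
tcp_pos: [0.4753, -0.1553, 0.0252]
tool_rot: [0.042, 0.999, 0.0, -0.0]
force: [0.3, -0.5, -0.1]
finger_gap: 0.755
```

View pics/b2.png

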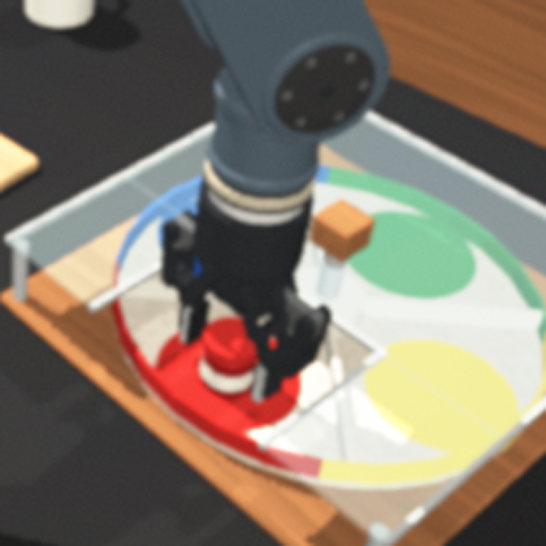

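The jar stands on the red disc at (228,360) in the crop, with the fingers clear of it. Retreating up and then sideways.

```bash
python3 -m inch '[[-0.5,[0,0,-0.1],[0,0,0]],[-0.5,[0,0,-0.3],[0,0,0]],[-0.5,[0,0,-0.6],[0,0,0]],[-0.5,[0,0,-0.9],[0,0,0]],[-0.5,[0,0,-1],[0,0,0]],[-0.5,[0,0,-1],[0,0,0]]]'
python3 -m inch '[[-0.5,[0,0.2,-0.2],[0,0,0]],[-0.5,[0,0.6,-0.5],[0,0,0]],[-0.5,[0,1,-0.5],[0,0,0]],[-0.5,[0,1,-0.5],[0,0,0]]]'
python3 -m inch '[[-0.5,[0,0.3,0],[0,0,0]],[-0.5,[0,0.7,0],[0,0,0]],[-0.5,[0,1,0],[0,0,0]],[-0.5,[0,1,0],[0,0,0]]]'
python3 -m inch '[[-0.5,[0,0.3,0],[0,0,0]],[-0.5,[0,0.7,0],[0,0,0]],[-0.5,[0,1,0],[0,0,0]],[-0.5,[0,1,0],[0,0,0]],[-0.5,[0,1,0],[0,0,0]]]'
python3 - <<'E'
from h import *
p,d=snapshot('top');cv2.imwrite('pics/f1.png',p);np.save('pics/f1.npy',d)
C=cloud('top',d);m=(C[...,2]>.055)&(C[...,2]<.068)&(abs(C[...,0]-.475)<.06)&(abs(C[...,1]+.155)<.06)
print("jar top cloud",C[m].mean(0),m.sum(),C[m][:,2].std())
p2,d=snapshot('side');cv2.imwrite('pics/f2.png',cv2.resize(p2[130:340,270:480],None,fx=2.6,fy=2.6,interpolation=2))
cv2.imwrite('pics/f3.png',cv2.resize(p[20:240,285:505],None,fx=2.7,fy=2.7,interpolation=2))
E
python3 ang.py f1
```

```text
t: 18.0
tcp_pos: [0.4763, -0.1558, 0.1271]
tool_rot: [0.042, 0.999, -0.001, 0.002]
force: [0.3, 0.4, -0.9]
finger_gap: 0.747
t: 18.4
tcp_pos: [0.4824, -0.0515, 0.1748]
tool_rot: [0.04, 0.999, 0.001, -0.001]
force: [-0.6, -0.4, -1.0]
finger_gap: 0.751
t: 18.8
tcp_pos: [0.4912, 0.0464, 0.1738]
tool_rot: [0.041, 0.999, 0.0, -0.002]
force: [-0.1, -0.2, -0.7]
finger_gap: 0.753
t: 19.3
tcp_pos: [0.5004, 0.1429, 0.1742]
tool_rot: [0.042, 0.999, -0.001, -0.001]
force: [-0.5, 0.2, -0.9]
finger_gap: 0.75
jar top cloud [ 0.47814486 -0.15506642  0.06154616] 394 0.0017731560904960754
knob ((0.5923312902450562, -0.16387495398521423), (0.03448314219713211, 0.034152790904045105), 86.76040649414062)
green [ 0.70553569 -0.17301467] 0.11385452321035919 -4.288897998567327
yellow [ 0.58483345 -0.27854714] 0.11427208487090974 -93.59565290988229
blue [ 0.60115143 -0.05218658] 0.11268563447589991 85.34176416470667
red [ 0.48078344 -0.15382548] 0.11172765438950844 174.5175662611496
```

```bash
python3 -c "
import cv2,numpy as np
a=cv2.imread('pics/f2.png');b=cv2.imread('pics/f3.png');a=cv2.resize(a,(400,400));b=cv2.resize(b,(400,400));cv2.imwrite('pics/f4.png',np.hstack([a,b]))"
```

```text
(no output)
```

View pics/f4.png

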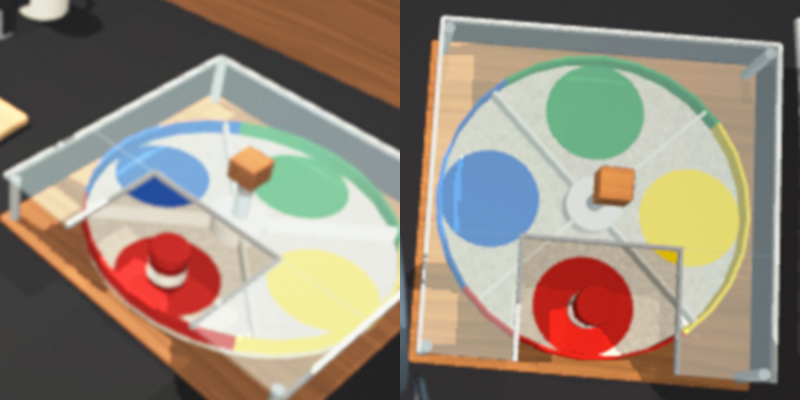

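The jar stands upright mid-disc (side crop (168,262), top crop (590,305)), its top at 62 mm (16 + 46 expected), and the bin is still in the notch. The arm is well clear, so I'm handing in.

```bash
python3 -c "
from station import *
print(abs(sense()['qd']).max()); print(sign_off())"
```

```text
0.00733316911411489
the job is handed in; nothing more can be done
None
```

The red-lidded jar is standing in the red bin, the red bin is in the notch, and I handed the job in at about 19.4 s. No verdict is reported.

**What I did:** I gripped the knob and turned the carousel about 77° clockwise. I then took the larger red-lidded jar from the board, leaving the two smaller look-alikes on the counter alone. I lowered it into the bin until the wrist force showed it resting on the floor, opened the fingers and withdrew the arm.

**Last checks:**
- **Carousel:** the bin points 174.5–176.8° depending on which feature I fitted, against 175.6–176° for the notch, so it is within about 2° of square.
- **Jar:** it stands upright, with its lid at 61.5 mm (62 mm expected). Its centre is about 4 mm from the calculated bin centre.
- **Arm:** it is clear of everything and at rest.

**Disagreement:** the fitted floor-disc centres came out 112–114 mm from the axis instead of the stated 118 mm. That is well inside the 50 mm tolerance, and I aimed using 118 mm.

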